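# Move the seasonings into the new rack, same order

## Robot

A 6-joint arm with a two-finger parallel gripper is mounted at the origin on a cart in front of the work surface, level with it; the furniture and walls round the work are solid. World frame = base frame: x ahead of the robot, y to its left, z up, the work surface at z = 0. Lengths are in m, angles in rad, forces in N, time in s.
With the tool pointing down it reaches from about 0.35 to 0.775 m from the base axis. Payload 7.3 kg.
Tool frame: the origin (TCP) lies on the centre line of the jaws, within the pads' length; the fingertips stand 11 mm ahead of it and the grasp point (between the pads) lies 8 mm behind it; z points along the fingers, y is the direction in which the jaws open and shut (so a half turn about z gives the same grasp; the last joint's range is limited). The gripper opens to 92 mm and grips with 3 to 60 N. Pads are 19 mm wide; open, the fingers measure 130 mm over their backs; the gripper's body (75 mm by 190 mm) begins 47 mm behind the grasp point.
Start: joints at [-1.336, 0.342, 1.524, -0, 1.275, -0.146], TCP at [0.195, -0.487, 0.238] pointing down, gripper open.
Joint ranges: [-2.53, 2.53], [-0.77, 2.02], [0.04, 2.7], [-1, 4.14], [0.28, 2.66], [-3.11, 3.11]. Speed limits (rad/s): [2.57, 2.57, 3.14, 3.14, 3.14, 3.14].

## Interface

Orientations are given as [roll, pitch, yaw] about the fixed x, y, z axes, in that order (R = Rz(yaw) Ry(pitch) Rx(roll)).
In Python, from cell import robot gives the robot as it stands.
- The arm moves only by the tool jog_arm, never from a script. Its argument "deltas" is one flat list of numbers, 6 for each row, row after row: the shift along the world's x, y, z in units of 0.1 m (1.0 is 0.1 m), then the turn, a rotation vector about the world's x, y, z in units of 90 degrees (1.0 is 90 degrees). A call has 1 to 5 rows; each row is the pose to reach, as a shift and turn from the pose commanded when the call began; what a row does not reach only later rows make up. A row lasts 1/12 s, in which the tool goes at most 41.7 mm and 7.16 degrees, less where a joint would pass 70% of its speed; a pose out of reach is approached as far as the arm can. A call with a number of a shift or a turn outside -1 to 1 is refused whole. A call with a gripper value outside its range is refused whole. "claw" is the opening, from 0 (shut) to 1 (fully open), set as the call begins (left out, the last holds). The fingers move at their own pace and stop on an object; "newtons" is the grip in N (left out, the last holds). Time passes only in rows, so rows that repeat a pose let the fingers close. It gives the time, the measured TCP pose, the force and the opening at its end, in the units of the state.
- robot.observe(): the state, without advancing time (a new reading comes with each control period).
- robot.read_camera(name): name is "scene" or "top"; returns the picture (384x512x3 uint8, red, green, blue); there is no depth.
- robot.camera_params(name): a dict with "fx", "fy", "cx", "cy" (pixels), "R" (3x3) and "t" (3): a world point X has camera coordinates R X + t. Camera axes: x right, y down, z forward; pixel columns grow to the right and rows downward; lengths in m; the calibration is good to about 2 mm. A picture is of the moment at which its call begins. camera_params takes no time and is no camera call.
- robot.hand_in(): hands the job in, once; it reports no verdict.
The state is a dict: "time": time; "qpos": joint angles; "qvel": joint speeds; "joint_efforts": joint torques, N m; "tool_pos": TCP position; "tool_rot": TCP orientation; "contact_force": force on the tool from outside, world axes, zero at the start; "torque": the same for the moment, N m; "opening": finger opening in m.
Only numpy, scipy, OpenCV 4.12 (cv2) and the standard library are available. Lean on these libraries where they do the work, as an engineer would, in place of code of your own. Each camera call takes 0.05 s, during which the arm holds its last target. There are 200 camera calls.

## Task

Move the four seasonings from the old wire rack into the new wooden one, one to a pocket, in the same order from left to right as they stand now, so that the cook still finds each without looking. Stand each upright on the floor of its pocket, tip none of them over, and leave all four released and at rest.

Things in the scene. Friction and masses are not known exactly. Their poses are not given: they have to be found in the camera images.
- jar_dark_cap_mid (a point): Slim round glass spice jar with a green-and-white label and a black-brown screw cap; 44 mm diameter, 105 mm tall. Point: on its axis, half-way up (52.5 mm above its underside); z is its upright axis. It starts upright in one of the old rack's cups. Grip its straight body from above, over the cup's rim, fingers in front of and behind the row.
- jar_red_black_mid (a point): Slim round glass spice jar with a mostly black label and a red screw cap; 45 mm diameter, 106 mm tall. Point: on its axis, half-way up (53 mm above its underside); z is its upright axis. It starts upright in one of the old rack's cups. Grip its straight body from above, over the cup's rim, fingers in front of and behind the row.
- jar_red_brown_mid (a point): Slim round glass spice jar with a brown-red label and a red screw cap; 45 mm diameter, 106 mm tall. Point: on its axis, half-way up (53 mm above its underside); z is its upright axis. It starts upright in one of the old rack's cups. Grip its straight body from above, over the cup's rim, fingers in front of and behind the row.
- shaker_mid (a point): Condiment shaker: clear straight body 44 mm in diameter up to 74 mm, narrowing to a grey pierced dome cap 34 mm wide; 90 mm tall in all. Point: on its axis, half-way up (45 mm above its underside); z is its upright axis. It starts upright in one of the old rack's cups. Grip its straight body from above, over the cup's rim, fingers in front of and behind the row.
- cup_jar_dark_cap: Steel wire cup of the old rack in which the spice jar with the dark cap stands at the start; fixed, all four alike. 64 mm outside and 56 mm inside diameter, rim 30 mm above the worktop. Origin: centre of its underside, 9 mm above the worktop; its floor is 12 mm above the worktop. Axes as the old rack's.
- cup_jar_red_black: Steel wire cup of the old rack in which the red-capped jar with the black label stands at the start; fixed, all four alike. 64 mm outside and 56 mm inside diameter, rim 30 mm above the worktop. Origin: centre of its underside, 9 mm above the worktop; its floor is 12 mm above the worktop. Axes as the old rack's.
- cup_jar_red_brown: Steel wire cup of the old rack in which the red-capped jar with the brown label stands at the start; fixed, all four alike. 64 mm outside and 56 mm inside diameter, rim 30 mm above the worktop. Origin: centre of its underside, 9 mm above the worktop; its floor is 12 mm above the worktop. Axes as the old rack's.
- cup_shaker: Steel wire cup of the old rack in which the shaker stands at the start; fixed, all four alike. 64 mm outside and 56 mm inside diameter, rim 30 mm above the worktop. Origin: centre of its underside, 9 mm above the worktop; its floor is 12 mm above the worktop. Axes as the old rack's.
- old_rack: Old rack: low steel wire carrier, 277 mm long, fixed, four cups in a row. Origin: under its middle, on the worktop; y runs along the row to the left as the robot sees it, x away from the robot. Cup centres at x = 0, y = +99, +33, -33, -99 mm. Wire bails at both ends, 49 mm high.
- new_rack: New rack: pale wooden tray, 280 by 78 mm, fixed, four square pockets in a row. Origin: under its middle, on the worktop; y runs along the row to the left as the robot sees it, x away from it. Pocket centres at x = 0, y = +100.5, +33.5, -33.5, -100.5 mm; each 63 (y) by 64 mm (x), floor 12 mm, rails and dividers 32 mm, end cheeks 46 mm above the worktop.
Mind the look-alikes: they are no part of the job. Leave any blue or orange look-alike of the part that bears jar_dark_cap_mid alone.

How it is judged:
At the end, for the whole second after the job is handed in: Each seasoning stands in the new rack's pocket of the same place from the left as the cup it came from: within 20 mm of the pocket's centre each way, within 6 mm of the height of standing on its floor, tilted under 0.12 rad, slower than 0.02 m/s (((y of cup_jar_dark_cap in the frame of old_rack between 0.079 and 0.119 m and y of jar_dark_cap_mid in the frame of new_rack between 0.0805 and 0.1205 m) or (y of cup_jar_dark_cap in the frame of old_rack between 0.013 and 0.053 m and y of jar_dark_cap_mid in the frame of new_rack between 0.0135 and 0.0535 m) or (y of cup_jar_dark_cap in the frame of old_rack between -0.053 and -0.013 m and y of jar_dark_cap_mid in the frame of new_rack between -0.0535 and -0.0135 m) or (y of cup_jar_dark_cap in the frame of old_rack between -0.119 and -0.079 m and y of jar_dark_cap_mid in the frame of new_rack between -0.1205 and -0.0805 m)) and x of jar_dark_cap_mid in the frame of new_rack between -0.02 and 0.02 m and z of jar_dark_cap_mid in the frame of new_rack between 0.0585 and 0.0705 m and angle between each of jar_dark_cap_mid, jar_red_black_mid, jar_red_brown_mid, shaker_mid's own z axis and vertical below 0.12 rad and linear speed of each of jar_dark_cap, jar_red_black, jar_red_brown, shaker below 0.02 m/s and ((y of cup_jar_red_black in the frame of old_rack between 0.079 and 0.119 m and y of jar_red_black_mid in the frame of new_rack between 0.0805 and 0.1205 m) or (y of cup_jar_red_black in the frame of old_rack between 0.013 and 0.053 m and y of jar_red_black_mid in the frame of new_rack between 0.0135 and 0.0535 m) or (y of cup_jar_red_black in the frame of old_rack between -0.053 and -0.013 m and y of jar_red_black_mid in the frame of new_rack between -0.0535 and -0.0135 m) or (y of cup_jar_red_black in the frame of old_rack between -0.119 and -0.079 m and y of jar_red_black_mid in the frame of new_rack between -0.1205 and -0.0805 m)) and x of jar_red_black_mid in the frame of new_rack between -0.02 and 0.02 m and z of jar_red_black_mid in the frame of new_rack between 0.059 and 0.071 m and ((y of cup_jar_red_brown in the frame of old_rack between 0.079 and 0.119 m and y of jar_red_brown_mid in the frame of new_rack between 0.0805 and 0.1205 m) or (y of cup_jar_red_brown in the frame of old_rack between 0.013 and 0.053 m and y of jar_red_brown_mid in the frame of new_rack between 0.0135 and 0.0535 m) or (y of cup_jar_red_brown in the frame of old_rack between -0.053 and -0.013 m and y of jar_red_brown_mid in the frame of new_rack between -0.0535 and -0.0135 m) or (y of cup_jar_red_brown in the frame of old_rack between -0.119 and -0.079 m and y of jar_red_brown_mid in the frame of new_rack between -0.1205 and -0.0805 m)) and x of jar_red_brown_mid in the frame of new_rack between -0.02 and 0.02 m and z of jar_red_brown_mid in the frame of new_rack between 0.059 and 0.071 m and ((y of cup_shaker in the frame of old_rack between 0.079 and 0.119 m and y of shaker_mid in the frame of new_rack between 0.0805 and 0.1205 m) or (y of cup_shaker in the frame of old_rack between 0.013 and 0.053 m and y of shaker_mid in the frame of new_rack between 0.0135 and 0.0535 m) or (y of cup_shaker in the frame of old_rack between -0.053 and -0.013 m and y of shaker_mid in the frame of new_rack between -0.0535 and -0.0135 m) or (y of cup_shaker in the frame of old_rack between -0.119 and -0.079 m and y of shaker_mid in the frame of new_rack between -0.1205 and -0.0805 m)) and x of shaker_mid in the frame of new_rack between -0.02 and 0.02 m and z of shaker_mid in the frame of new_rack between 0.051 and 0.063 m); the robot touches nothing.
It fails at once if a seasoning is tipped over (tilted more than 0.8 rad) (angle between any of jar_dark_cap_mid, jar_red_black_mid, jar_red_brown_mid, shaker_mid's own z axis and vertical above 0.8 rad).
It also fails if it takes over 86 s, if anything falls off the work surface, if the arm or the gripper's body presses on something with over 40 N, if the wrist force passes 120 N, or if a joint passes its speed limit or range.

## Working session

There is one attempt and no reset: what is moved stays moved. The work goes in short steps, Python scripts to look and compute and a tool call to move; the robot and the scene stay as the last step left them, time stands still between calls to the robot, and variables do not carry over. Pictures are saved under pics/ and viewed, about 12 in all and at most 16, crops included, and the job is handed in when it is done.

Besides the shell and the picture viewer there is one more tool, called after "Emit:" as name(argument=value, ...) on one line, values as JSON. jog_arm: Moves the arm, as the interface text tells. Its arguments: {"type":"object","properties":{"deltas":{"type":"array","items":{"type":"number"}},"claw":{"type":"number"},"newtons":{"type":"number"}},"required":["deltas"]}

```bash
mkdir -p pics
cat > h.py <<'E'
import numpy as np,cv2
from cell import robot
def snap(n,f):
    im=robot.read_camera(n); cv2.imwrite('pics/'+f,im[:,:,::-1]); return im
def ray(n,u,v,z):
    p=robot.camera_params(n);R=np.array(p['R']);t=np.array(p['t'])
    d=R.T@np.array([(u-p['cx'])/p['fx'],(v-p['cy'])/p['fy'],1]);c=-R.T@t
    return c+d*(z-c[2])/d[2]
def proj(n,X):
    p=robot.camera_params(n);c=np.array(p['R'])@np.array(X)+np.array(p['t'])
    return p['fx']*c[0]/c[2]+p['cx'],p['fy']*c[1]/c[2]+p['cy']
E
python3 - <<'E'
from h import *
a=snap('top','t0.png');b=snap('scene','s0.png')
for n in('top','scene'):
    p=robot.camera_params(n);print(n,p['fx'],-np.array(p['R']).T@np.array(p['t']),np.round(p['R'],2).tolist())
print(robot.observe())
E
```

```text
top 454.4066937576031 [ 0.34401762 -0.06914414  1.06581785] [[-0.05, -1.0, 0.0], [-0.97, 0.05, -0.22], [0.22, -0.01, -0.97]]
scene 420.01262535199373 [-0.07202468 -0.47791708  0.48107742] [[0.56, -0.83, 0.02], [-0.39, -0.28, -0.88], [0.73, 0.48, -0.48]]
{'time': 0.1, 'qpos': array([-1.33597463e+00,  3.42629651e-01,  1.52496799e+00, -3.40053945e-06,
        1.27539247e+00, -1.45996909e-01]), 'qvel': array([ 6.75194764e-04, -2.52214475e-03, -2.60235507e-03,  2.49828579e-04,
        2.15720656e-03, -6.35094762e-05]), 'joint_efforts': array([ 1.45248472e-03, -4.32003951e+01, -2.44694513e+01,  7.19036884e-02,
        5.26618038e-02, -6.25449115e-05]), 'tool_pos': array([ 0.19506701, -0.48701923,  0.23711036]), 'tool_rot': array([-3.14020959e+00, -2.00082841e-04,  3.80819458e-01]), 'contact_force': array([ 0.1424935 , -0.4403843 ,  0.01113855]), 'torque': array([ 0.02978939, -0.08048636, -0.03871232]), 'opening': 0.09167649958104848}
```

View pics/t0.png

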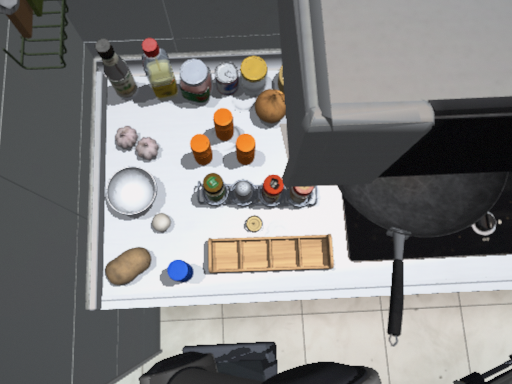

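View pics/s0.png

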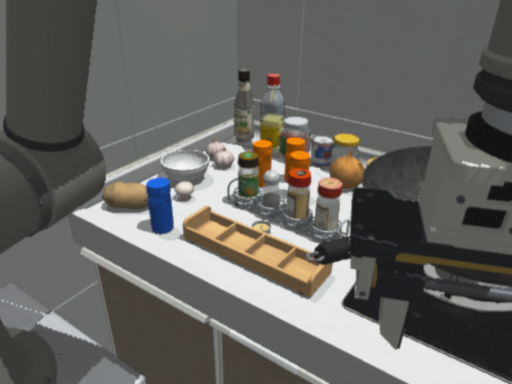

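Run:
```python
from h import *
a=cv2.imread('pics/t0.png');b=cv2.imread('pics/s0.png')
cv2.imwrite('pics/t0c.png',cv2.resize(a[160:285,180:345],None,fx=4.8,fy=4.8,interpolation=cv2.INTER_CUBIC))
hsv=cv2.cvtColor(a,cv2.COLOR_BGR2HSV)
m=cv2.inRange(hsv,(8,60,90),(25,255,255));m[:228]=0;m[285:]=0;m[:,:195]=0;m[:,345:]=0
c=max(cv2.findContours(m,0,2)[0],key=cv2.contourArea)
box=cv2.boxPoints(cv2.minAreaRect(c));print(box,cv2.contourArea(c))
P=np.array([ray('top',u,v,.039) for u,v in box]);print(P.round(4).tolist(),P.mean(0))
for n,u,v,z in(('dark',214,182,.117),('shak',244,187,.102),('rb',273,183,.118),('r2',303,186,.118)):print(n,ray('top',u,v,z).round(4))
for n,u,v,z in(('dark',249,159,.117),('shak',271,176,.102),('rb',299,177,.118),('r2',330,187,.118)):print(n,ray('scene',u,v,z).round(4))
```

```text
[[206.95285 238.68027]
 [331.93628 234.21658]
 [333.13754 267.85223]
 [208.15411 272.31592]] 4021.0
[[0.474, 0.0098, 0.039], [0.4706, -0.2738, 0.039], [0.3953, -0.2697, 0.039], [0.3988, 0.0093, 0.039]] [ 0.43467597 -0.13107836  0.039     ]
dark [ 0.5856 -0.0149  0.117 ]
shak [ 0.5751 -0.079   0.102 ]
rb [ 0.5771 -0.1415  0.118 ]
r2 [ 0.5674 -0.2054  0.118 ]
dark [ 0.5724 -0.0242  0.117 ]
shak [ 0.5594 -0.087   0.102 ]
rb [ 0.5606 -0.1488  0.118 ]
r2 [ 0.559  -0.2142  0.118 ]
```

View pics/t0c.png

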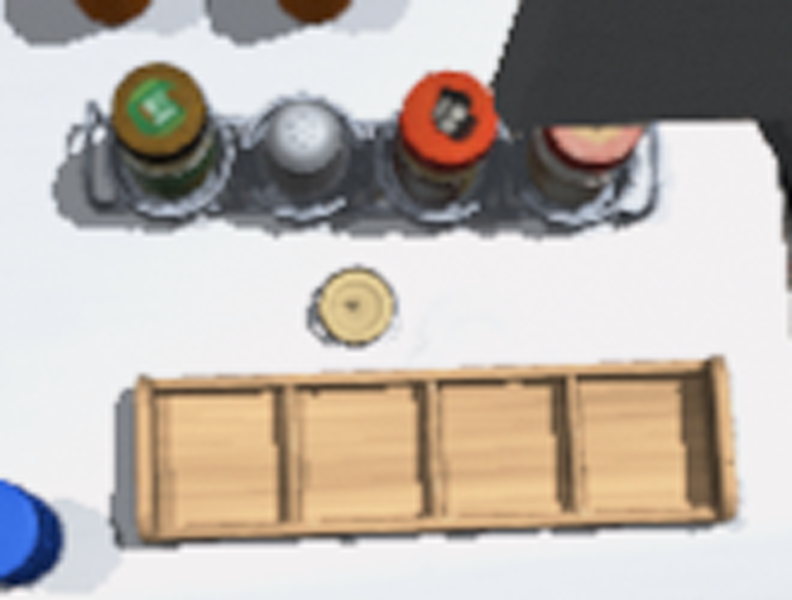

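Run:
```python
from h import *
b=cv2.imread('pics/s0.png')
for x,y,z in((.5835,-.0165,.117),(.575,-.080,.102),(.5745,-.142,.118),(.572,-.206,.118)):print(np.round(proj('scene',(x,y,z)),1))
# rack corners onto scene
cv2.imwrite('pics/s0c.png',cv2.resize(b[135:295,175:350],None,fx=3.7,fy=3.7,interpolation=cv2.INTER_CUBIC))
```

```text
[249.  156.3]
[272.2 172.2]
[299.5 173.4]
[329. 183.]
```

View pics/s0c.png

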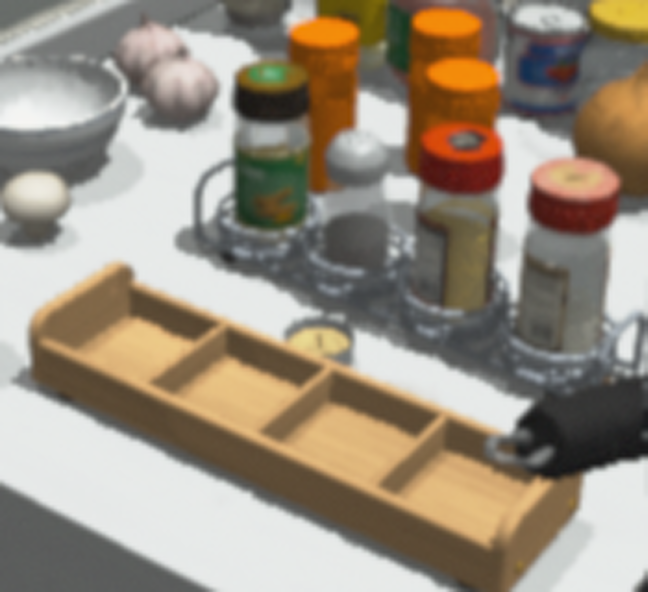

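```bash
cat >> h.py <<'E'
def tri(a,b):
    A=[]
    for n,(u,v) in(('top',a),('scene',b)):
        p=robot.camera_params(n);K=np.array([[p['fx'],0,p['cx']],[0,p['fy'],p['cy']],[0,0,1]])
        A.append(K@np.c_[np.array(p['R']),np.array(p['t'])])
    X=cv2.triangulatePoints(A[0],A[1],np.array(a,float),np.array(b,float))[:,0];return X[:3]/X[3]
E
python3 - <<'E'
from h import *
for n,a,b in(('dark',(213.3,182.3),(248.8,155)),('shak',(243.5,186.5),(271.8,171)),('rb',(273.1,184.4),(300.1,172.8)),('r2',(304,186),(330.4,182.8)),
('oL',(201,142),(262.8,143.6)),('oF',(223,116),(295.8,140.4)),('oR',(246,141),(300,154.7)),('blue',(180,269),(158,184)),('handle',(398,236),(316,256)),
('cheekR',(180+727/4.8,160+440/4.8),(175+545/3.7,135+515/3.7)),('cheekL',(180+145/4.8,160+455/4.8),(175+80/3.7,135+300/3.7))):print(n,tri(a,b).round(3))
E
```

```text
dark [ 0.585 -0.014  0.119]
shak [ 0.576 -0.078  0.104]
rb [ 0.574 -0.142  0.119]
r2 [ 0.568 -0.209  0.121]
oL [0.681 0.012 0.106]
oF [ 0.741 -0.04   0.107]
oR [ 0.679 -0.087  0.105]
blue [0.404 0.064 0.104]
handle [ 0.41  -0.34   0.141]
cheekR [ 0.432 -0.271  0.03 ]
cheekL [0.437 0.004 0.037]
```

Emit:
jog_arm(deltas=[0.18, 0.14, 0, 0, 0, 0.036, 0.37, 0.28, 0, 0, 0, 0.072, 0.56, 0.42, 0, 0, 0, 0.108, 0.74, 0.56, 0, 0, 0, 0.144, 0.93, 0.7, 0, 0, 0, 0.18], claw=0.8, newtons=15)

```text
time: 0.52
tool_pos: [0.2887, -0.4165, 0.2374]
tool_rot: [-3.141, -0.0, 0.666]
contact_force: [0.3, 0.6, 0.6]
opening: 0.0734
```

Emit:
jog_arm(deltas=[0.18, 0.14, 0, 0, 0, 0.036, 0.37, 0.28, 0, 0, 0, 0.072, 0.56, 0.42, 0, 0, 0, 0.108, 0.74, 0.56, 0, 0, 0, 0.144, 0.93, 0.7, 0, 0, 0, 0.18])

```text
time: 0.93
tool_pos: [0.3818, -0.3464, 0.2374]
tool_rot: [-3.141, -0.0, 0.949]
contact_force: [0.2, -0.5, 0.2]
opening: 0.0734
```

Emit:
jog_arm(deltas=[0.18, 0.14, -0.07, 0, 0, 0.036, 0.37, 0.28, -0.14, 0, 0, 0.072, 0.56, 0.42, -0.22, 0, 0, 0.108, 0.74, 0.56, -0.3, 0, 0, 0.144, 0.93, 0.7, -0.4, 0, 0, 0.18])

```text
time: 1.35
tool_pos: [0.4749, -0.2766, 0.1973]
tool_rot: [-3.142, 0.0, 1.232]
contact_force: [-0.2, -0.3, -0.5]
opening: 0.0737
```

Emit:
jog_arm(deltas=[0.18, 0.13, -0.07, 0, 0, 0.036, 0.37, 0.27, -0.14, 0, 0, 0.072, 0.56, 0.4, -0.21, 0, 0, 0.108, 0.74, 0.54, -0.28, 0, 0, 0.144, 0.93, 0.67, -0.35, 0, 0, 0.18])

```text
time: 1.77
tool_pos: [0.5677, -0.2093, 0.1619]
tool_rot: [-3.141, -0.001, 1.515]
contact_force: [-0.1, -0.1, 0.2]
opening: 0.0733
```

Run:
```python
from h import *
a=snap('top','t1.png');b=snap('scene','s1.png')
cv2.imwrite('pics/c1.png',np.hstack([cv2.resize(x[y:y+130,u:u+130],(399,399),interpolation=cv2.INTER_CUBIC) for x,y,u in((a,150,220),(b,110,250))])[:,:,::-1])
o=robot.observe();print(o['tool_pos'],o['tool_rot'],o['qpos'])
```

```text
[ 0.56845838 -0.2079313   0.16076805] [-3.13979309e+00 -1.80031116e-03  1.51619139e+00] [-4.77682903e-01  5.54733203e-01  1.40011923e+00  9.72725378e-04
  1.18912043e+00 -4.23442981e-01]
```

View pics/c1.png

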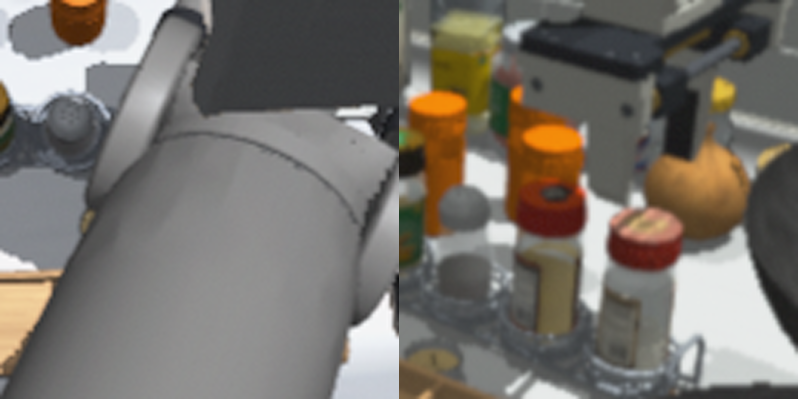

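Run:
```python
from h import *
for X in((.568,-.209,.15),(.615,-.209,.15),(.521,-.209,.15),(.568,-.209,.118)):
  u,v=proj('scene',X);print((u-250)*399/130+399,(v-110)*399/130)
```

```text
648.5144467364684 180.1541093443424
681.7313838245882 152.95591561271573
612.1315370120662 209.94461725840583
643.1618067790147 228.1055479046338
```

View pics/s1.png

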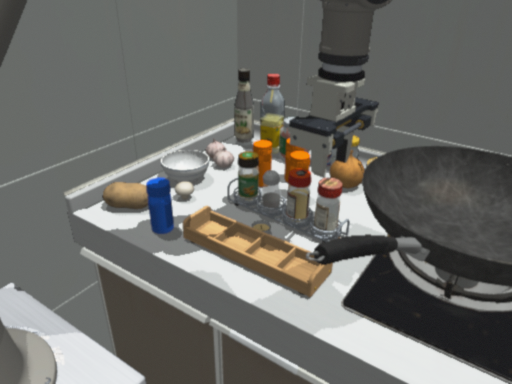

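Emit:
jog_arm(deltas=[0, 0, -0.2, 0, 0, 0, 0, 0, -0.4, 0, 0, 0, 0, 0, -0.6, 0, 0, 0, 0, 0, -0.77, 0, 0, 0, 0, 0, -0.91, 0, 0, 0])

```text
time: 2.28
tool_pos: [0.566, -0.2106, 0.0702]
tool_rot: [-3.14, -0.001, 1.511]
contact_force: [-0.3, -0.1, -0.1]
opening: 0.0732
```

Emit:
jog_arm(deltas=[0, 0, 0, 0, 0, 0, 0, 0, 0, 0, 0, 0, 0, 0, 0, 0, 0, 0, 0, 0, 0, 0, 0, 0, 0, 0, 0, 0, 0, 0], claw=0.3)

```text
time: 2.7
tool_pos: [0.5678, -0.2109, 0.0731]
tool_rot: [3.139, 0.001, 1.512]
contact_force: [0.5, -0.2, 0.5]
opening: 0.0445
```

Emit:
jog_arm(deltas=[0, 0, 0, 0, 0, 0, 0, 0, 0, 0, 0, 0, 0, 0, 0.1, 0, 0, 0, 0, 0, 0.2, 0, 0, 0, 0, 0, 0.3, 0, 0, 0])

```text
time: 3.12
tool_pos: [0.5667, -0.2102, 0.1026]
tool_rot: [-3.14, -0.0, 1.512]
contact_force: [0.7, 0.1, -0.9]
opening: 0.0441
```

Emit:
jog_arm(deltas=[0, 0, 0.15, 0, 0, 0, 0, 0, 0.3, 0, 0, 0, -0.2, -0.03, 0.3, 0, 0, 0, -0.45, -0.07, 0.3, 0, 0, 0, -0.7, -0.11, 0.3, 0, 0, 0])

```text
time: 3.53
tool_pos: [0.4963, -0.2212, 0.1328]
tool_rot: [3.141, 0.0, 1.513]
contact_force: [0.0, -0.7, -0.7]
opening: 0.0442
```

Emit:
jog_arm(deltas=[-0.2, -0.03, 0, 0, 0, 0, -0.4, -0.06, 0, 0, 0, 0, -0.55, -0.09, 0, 0, 0, 0, -0.64, -0.1, 0, 0, 0, 0, -0.64, -0.1, 0, 0, 0, 0])

```text
time: 3.95
tool_pos: [0.4318, -0.2314, 0.1325]
tool_rot: [-3.141, -0.0, 1.511]
contact_force: [0.8, 0.1, -1.6]
opening: 0.0439
```

Run:
```python
from h import *
a=snap('top','t2.png');b=snap('scene','s2.png')
cv2.imwrite('pics/c2.png',np.hstack([cv2.resize(x[y:y+150,u:u+150],(399,399),interpolation=cv2.INTER_CUBIC) for x,y,u in((a,160,200),(b,150,200))])[:,:,::-1])
o=robot.observe();print(o['tool_pos'],o['tool_rot'],o['opening'],o['contact_force'])
```

```text
[ 0.43368046 -0.23161737  0.1324098 ] [3.14037942e+00 5.32483419e-04 1.51124368e+00] 0.043949034961533726 [ 0.4044151 -0.5087519 -0.7968728]
```

View pics/c2.png

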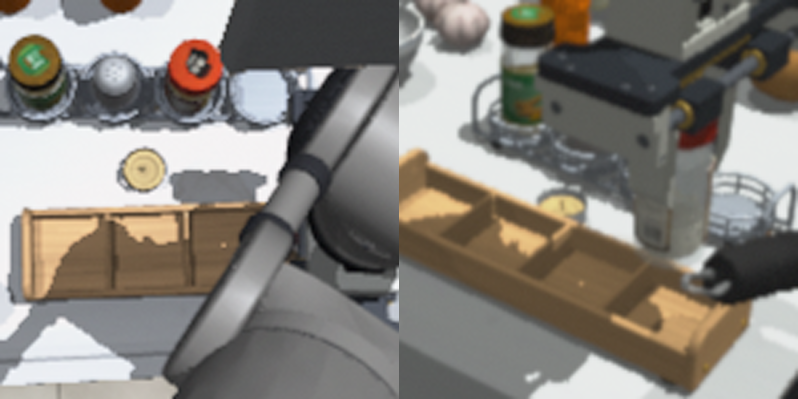

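Run:
```python
from h import *
f=lambda X:tuple(np.round([(proj('scene',X)[0]-200)*2.66+399,(proj('scene',X)[1]-150)*2.66]))
print(ray('scene',300,241,.072),f((.433,-.2315,.072)),f((.433,-.2315,.012)))
g=lambda X:tuple(np.round([(proj('top',X)[0]-200)*2.66,(proj('top',X)[1]-160)*2.66]))
for X in((.436,-.0305,.012),(.435,-.0975,.012),(.434,-.1645,.012)):print(f(X),g(X))
```

```text
[ 0.43886923 -0.22238586  0.072     ] (np.float64(673.0), np.float64(252.0)) (np.float64(667.0), np.float64(328.0))
(np.float64(427.0), np.float64(221.0)) (np.float64(69.0), np.float64(255.0))
(np.float64(500.0), np.float64(254.0)) (np.float64(146.0), np.float64(252.0))
(np.float64(580.0), np.float64(289.0)) (np.float64(223.0), np.float64(249.0))
```

Emit:
jog_arm(deltas=[0, 0, -0.15, 0, 0, 0, 0, 0, -0.3, 0, 0, 0, 0, 0, -0.43, 0, 0, 0, 0, 0, -0.53, 0, 0, 0, 0, 0, -0.59, 0, 0, 0])

```text
time: 4.47
tool_pos: [0.4339, -0.2313, 0.0719]
tool_rot: [3.141, -0.0, 1.512]
contact_force: [1.8, -1.1, 19.4]
opening: 0.0442
```

Emit:
jog_arm(deltas=[0, 0, 0, 0, 0, 0, 0, 0, 0, 0, 0, 0, 0, 0, 0, 0, 0, 0, 0, 0, 0, 0, 0, 0, 0, 0, 0, 0, 0, 0])

```text
time: 4.88
tool_pos: [0.4333, -0.2315, 0.073]
tool_rot: [3.141, 0.0, 1.512]
contact_force: [-0.4, 0.4, -1.4]
opening: 0.044
```

Emit:
jog_arm(deltas=[0, 0, 0, 0, 0, 0, 0, 0, 0, 0, 0, 0, 0, 0, 0, 0, 0, 0, 0, 0, 0, 0, 0, 0, 0, 0, 0, 0, 0, 0], claw=0.8)

```text
time: 5.3
tool_pos: [0.4332, -0.2314, 0.0728]
tool_rot: [3.141, 0.0, 1.512]
contact_force: [0.6, 0.2, -0.3]
opening: 0.0714
```

Emit:
jog_arm(deltas=[0, 0, 0.1, 0, 0, 0, 0, 0, 0.3, 0, 0, 0, 0, 0, 0.5, 0, 0, 0, 0, 0, 0.7, 0, 0, 0, 0, 0, 0.9, 0, 0, 0])

```text
time: 5.72
tool_pos: [0.4331, -0.2314, 0.1644]
tool_rot: [3.141, 0.0, 1.512]
contact_force: [0.3, -0.5, 0.6]
opening: 0.0733
```

Emit:
jog_arm(deltas=[0.2, 0.15, 0, 0, 0, 0, 0.4, 0.35, 0, 0, 0, 0, 0.6, 0.55, 0, 0, 0, 0, 0.8, 0.73, 0, 0, 0, 0, 1.0, 0.9, 0, 0, 0, 0])

```text
time: 6.13
tool_pos: [0.534, -0.1402, 0.1637]
tool_rot: [3.141, 0.0, 1.512]
contact_force: [0.3, -0.6, 0.1]
opening: 0.0735
```

Run:
```python
from h import *
a=snap('top','t3.png');b=snap('scene','s3.png')
cv2.imwrite('pics/c3.png',np.hstack([cv2.resize(x[y:y+150,u:u+150],(399,399),interpolation=cv2.INTER_CUBIC) for x,y,u in((a,160,200),(b,150,200))])[:,:,::-1])
o=robot.observe();print(o['tool_pos'],o['tool_rot'],o['opening'],o['contact_force'])
for n,Y in(('top',160),('scene',150)):
  for X in((.433,-.2315,.118),):
    u,v=proj(n,X);print(n,(u-200)*2.66,(v-Y)*2.66)
```

```text
[ 0.53536623 -0.13916095  0.16350011] [ 3.13946520e+00 -2.29683890e-04  1.51499509e+00] 0.07364280719432947 [-0.43488108 -1.27375993  0.27832902]
top 320.3361860577536 234.47131074836798
scene 279.58068033817636 188.88056085124566
```

View pics/c3.png

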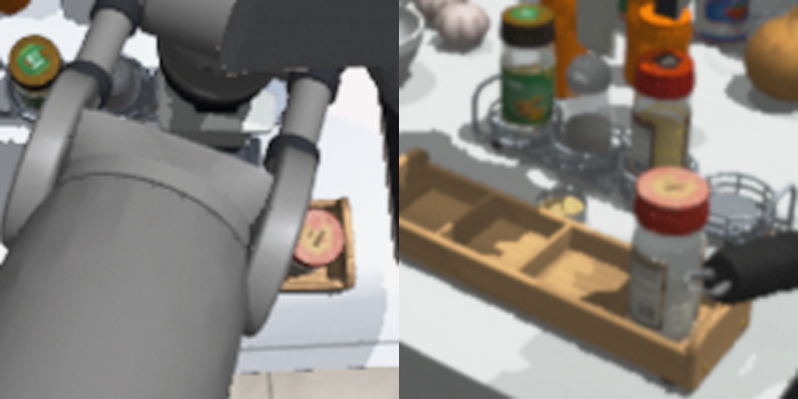

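Emit:
jog_arm(deltas=[0.2, -0.01, 0, 0, 0, 0, 0.4, -0.02, 0, 0, 0, 0, 0.4, -0.02, -0.1, 0, 0, 0, 0.4, -0.02, -0.3, 0, 0, 0, 0.4, -0.02, -0.5, 0, 0, 0])

```text
time: 6.65
tool_pos: [0.5726, -0.144, 0.1126]
tool_rot: [3.141, 0.001, 1.512]
contact_force: [-0.1, 0.6, -0.1]
opening: 0.0734
```

Emit:
jog_arm(deltas=[0, 0, -0.15, 0, 0, 0, 0, 0, -0.28, 0, 0, 0, 0, 0, -0.37, 0, 0, 0, 0, 0, -0.41, 0, 0, 0, 0, 0, -0.41, 0, 0, 0])

```text
time: 7.07
tool_pos: [0.5722, -0.1435, 0.071]
tool_rot: [-3.14, -0.0, 1.511]
contact_force: [0.2, 0.2, 0.6]
opening: 0.0736
```

Emit:
jog_arm(deltas=[0, 0, 0, 0, 0, 0, 0, 0, 0, 0, 0, 0, 0, 0, 0, 0, 0, 0, 0, 0, 0, 0, 0, 0, 0, 0, 0, 0, 0, 0], claw=0.3)

```text
time: 7.48
tool_pos: [0.5736, -0.1435, 0.0723]
tool_rot: [3.14, 0.0, 1.512]
contact_force: [-0.6, -0.7, -0.9]
opening: 0.0448
```

Emit:
jog_arm(deltas=[0, 0, 0, 0, 0, 0, 0, 0, 0.15, 0, 0, 0, 0, 0, 0.3, 0, 0, 0, 0, 0, 0.45, 0, 0, 0, 0, 0, 0.6, 0, 0, 0])

```text
time: 7.9
tool_pos: [0.5728, -0.1432, 0.132]
tool_rot: [-3.141, -0.0, 1.512]
contact_force: [-0.3, -0.3, -0.8]
opening: 0.0439
```

Run:
```python
from h import *
print(tri((319.5,249.1),(302.6,218.8)))
```

```text
[ 0.43054893 -0.22841402  0.12233403]
```

Emit:
jog_arm(deltas=[-0.12, -0.02, 0, 0, 0, 0, -0.3, -0.05, 0, 0, 0, 0, -0.5, -0.08, 0, 0, 0, 0, -0.72, -0.11, 0, 0, 0, 0, -0.95, -0.14, 0, 0, 0, 0])

```text
time: 8.32
tool_pos: [0.4771, -0.1573, 0.1315]
tool_rot: [-3.141, -0.0, 1.512]
contact_force: [0.4, -1.6, -1.5]
opening: 0.0443
```

Emit:
jog_arm(deltas=[-0.2, -0.03, 0, 0, 0, 0, -0.35, -0.06, 0, 0, 0, 0, -0.44, -0.07, 0, 0, 0, 0, -0.44, -0.07, -0.1, 0, 0, 0, -0.44, -0.07, -0.25, 0, 0, 0])

```text
time: 8.73
tool_pos: [0.4348, -0.1651, 0.1078]
tool_rot: [3.138, 0.002, 1.511]
contact_force: [0.6, -0.2, -0.8]
opening: 0.0439
```

Emit:
jog_arm(deltas=[0, 0, -0.12, 0, 0, 0, 0, 0, -0.22, 0, 0, 0, 0, 0, -0.28, 0, 0, 0, 0, 0, -0.31, 0, 0, 0, 0, 0, -0.335, 0, 0, 0])

```text
time: 9.15
tool_pos: [0.4343, -0.1644, 0.073]
tool_rot: [3.142, -0.0, 1.512]
contact_force: [1.3, -0.0, -2.0]
opening: 0.0437
```

Emit:
jog_arm(deltas=[0, 0, 0, 0, 0, 0, 0, 0, 0, 0, 0, 0, 0, 0, 0, 0, 0, 0, 0, 0, 0, 0, 0, 0, 0, 0, 0, 0, 0, 0], claw=0.8)

```text
time: 9.57
tool_pos: [0.4344, -0.1645, 0.0736]
tool_rot: [3.141, 0.0, 1.512]
contact_force: [-0.5, -0.4, -0.0]
opening: 0.0718
```

Emit:
jog_arm(deltas=[0, 0, 0.1, 0, 0, 0, 0, 0, 0.3, 0, 0, 0, 0, 0, 0.5, 0, 0, 0, 0, 0, 0.7, 0, 0, 0, 0, 0, 0.9, 0, 0, 0])

```text
time: 9.98
tool_pos: [0.434, -0.1643, 0.1643]
tool_rot: [3.141, 0.0, 1.512]
contact_force: [0.0, -0.6, 0.3]
opening: 0.0734
```

Emit:
jog_arm(deltas=[0.13, 0.13, 0, 0, 0, 0, 0.28, 0.28, 0, 0, 0, 0, 0.44, 0.44, 0, 0, 0, 0, 0.6, 0.6, 0, 0, 0, 0, 0.76, 0.75, 0, 0, 0, 0])

```text
time: 10.4
tool_pos: [0.5108, -0.0885, 0.1636]
tool_rot: [3.141, 0.0, 1.512]
contact_force: [-0.4, -1.0, -0.4]
opening: 0.0735
```

Emit:
jog_arm(deltas=[0.17, 0.17, 0, 0, 0, 0, 0.35, 0.35, 0, 0, 0, 0, 0.55, 0.55, 0, 0, 0, 0, 0.7, 0.7, 0, 0, 0, 0, 0.75, 0.75, 0, 0, 0, 0])

```text
time: 10.82
tool_pos: [0.5868, -0.0123, 0.1632]
tool_rot: [3.14, -0.001, 1.514]
contact_force: [-0.4, 0.3, 0.4]
opening: 0.0735
```

Run:
```python
from h import *
a=snap('top','t4.png');b=snap('scene','s4.png')
cv2.imwrite('pics/c4.png',np.hstack([cv2.resize(x[y:y+150,u:u+150],(399,399),interpolation=cv2.INTER_CUBIC) for x,y,u in((a,160,190),(b,130,200))])[:,:,::-1])
o=robot.observe();print(o['tool_pos'],o['tool_rot'])
for X in((.538,-.014,.15),(.632,-.014,.15),(.434,-.1645,.118),(.576,-.078,.102)):
    u,v=proj('scene',X);w=proj('top',X);print((u-200)*2.66+399,(v-130)*2.66,(w[0]-190)*2.66,(w[1]-160)*2.66)
```

```text
[ 0.58541837 -0.01360215  0.16297371] [-3.14143505e+00  6.66167872e-05  1.51364829e+00]
491.54934271988407 48.97399962120028 61.93017157738553 107.7655019736138
562.0389854178767 11.531537824995066 58.11999983500115 -8.428600409182849
584.704234572808 206.98320759975405 261.3911017656513 237.2829287952304
589.6727936065707 111.11793200391054 142.375560904984 70.78198068785855
```

View pics/c4.png

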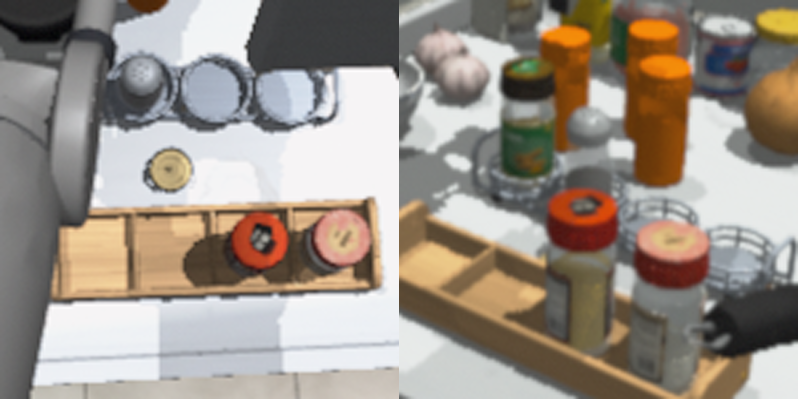

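View pics/s4.png

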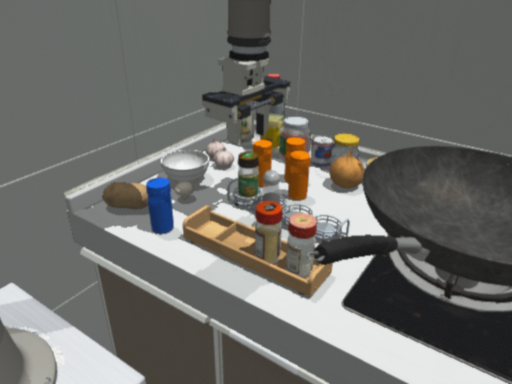

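Emit:
jog_arm(deltas=[0, 0, -0.15, 0, 0, 0, 0, 0, -0.35, 0, 0, 0, 0, 0, -0.55, 0, 0, 0, 0, 0, -0.75, 0, 0, 0, 0, 0, -0.91, 0, 0, 0])

```text
time: 11.33
tool_pos: [0.5837, -0.0156, 0.0711]
tool_rot: [-3.14, 0.0, 1.511]
contact_force: [0.1, -0.1, -0.8]
opening: 0.0734
```

Emit:
jog_arm(deltas=[0, 0, 0, 0, 0, 0, 0, 0, 0, 0, 0, 0, 0, 0, 0, 0, 0, 0, 0, 0, 0, 0, 0, 0, 0, 0, 0, 0, 0, 0], claw=0.3)

```text
time: 11.75
tool_pos: [0.5858, -0.0147, 0.0736]
tool_rot: [3.139, 0.0, 1.512]
contact_force: [1.3, -0.2, 1.6]
opening: 0.0447
```

Emit:
jog_arm(deltas=[0, 0, 0, 0, 0, 0, 0, 0, 0.15, 0, 0, 0, 0, 0, 0.3, 0, 0, 0, 0, 0, 0.45, 0, 0, 0, 0, 0, 0.6, 0, 0, 0])

```text
time: 12.17
tool_pos: [0.5849, -0.0143, 0.133]
tool_rot: [-3.141, 0.0, 1.512]
contact_force: [0.1, 0.3, -0.8]
opening: 0.044
```

Emit:
jog_arm(deltas=[-0.12, -0.01, 0, 0, 0, 0, -0.3, -0.03, 0, 0, 0, 0, -0.5, -0.05, 0, 0, 0, 0, -0.75, -0.08, 0, 0, 0, 0, -1.0, -0.11, 0, 0, 0, 0])

```text
time: 12.58
tool_pos: [0.4841, -0.0253, 0.1324]
tool_rot: [3.141, 0.0, 1.512]
contact_force: [-0.0, -0.7, -1.9]
opening: 0.0438
```

Emit:
jog_arm(deltas=[-0.2, -0.02, 0, 0, 0, 0, -0.38, -0.04, 0, 0, 0, 0, -0.49, -0.05, 0, 0, 0, 0, -0.49, -0.05, -0.1, 0, 0, 0, -0.49, -0.05, -0.25, 0, 0, 0])

```text
time: 13.0
tool_pos: [0.4365, -0.0306, 0.1085]
tool_rot: [3.138, 0.001, 1.512]
contact_force: [0.0, -0.5, -1.6]
opening: 0.0438
```

Emit:
jog_arm(deltas=[0, 0, -0.12, 0, 0, 0, 0, 0, -0.22, 0, 0, 0, 0, 0, -0.28, 0, 0, 0, 0, 0, -0.31, 0, 0, 0, 0, 0, -0.335, 0, 0, 0])

```text
time: 13.42
tool_pos: [0.4362, -0.0304, 0.0737]
tool_rot: [3.141, 0.0, 1.512]
contact_force: [0.9, -0.4, -1.1]
opening: 0.0435
```

Emit:
jog_arm(deltas=[0, 0, 0, 0, 0, 0, 0, 0, 0, 0, 0, 0, 0, 0, 0, 0, 0, 0, 0, 0, 0, 0, 0, 0, 0, 0, 0, 0, 0, 0], claw=0.8)

```text
time: 13.83
tool_pos: [0.4364, -0.0305, 0.0741]
tool_rot: [3.141, 0.0, 1.512]
contact_force: [0.4, -0.0, 0.6]
opening: 0.0711
```

Emit:
jog_arm(deltas=[0, 0, 0.1, 0, 0, 0, 0, 0, 0.3, 0, 0, 0, 0, 0, 0.5, 0, 0, 0, 0, 0, 0.7, 0, 0, 0, 0, 0, 0.9, 0, 0, 0])

```text
time: 14.25
tool_pos: [0.436, -0.0304, 0.1648]
tool_rot: [3.141, 0.0, 1.512]
contact_force: [0.1, -0.1, -0.8]
opening: 0.0733
```

Emit:
jog_arm(deltas=[0.15, -0.05, 0, 0, 0, 0, 0.32, -0.1, 0, 0, 0, 0, 0.5, -0.16, 0, 0, 0, 0, 0.68, -0.23, 0, 0, 0, 0, 0.85, -0.3, 0, 0, 0, 0])

```text
time: 14.67
tool_pos: [0.522, -0.0607, 0.164]
tool_rot: [3.141, 0.0, 1.512]
contact_force: [-0.2, 0.0, -0.0]
opening: 0.0735
```

Emit:
jog_arm(deltas=[0.2, -0.06, 0, 0, 0, 0, 0.4, -0.13, 0, 0, 0, 0, 0.55, -0.18, 0, 0, 0, 0, 0.55, -0.18, -0.1, 0, 0, 0, 0.55, -0.18, -0.3, 0, 0, 0])

```text
time: 15.08
tool_pos: [0.5775, -0.0788, 0.1348]
tool_rot: [3.137, 0.001, 1.512]
contact_force: [-0.2, 0.4, -0.2]
opening: 0.0735
```

Emit:
jog_arm(deltas=[0, 0, -0.2, 0, 0, 0, 0, 0, -0.4, 0, 0, 0, 0, 0, -0.57, 0, 0, 0, 0, 0, -0.68, 0, 0, 0, 0, 0, -0.74, 0, 0, 0])

```text
time: 15.5
tool_pos: [0.5745, -0.0779, 0.0578]
tool_rot: [-3.138, -0.001, 1.512]
contact_force: [-0.2, 0.9, -0.9]
opening: 0.0733
```

Emit:
jog_arm(deltas=[0, 0, 0, 0, 0, 0, 0, 0, 0, 0, 0, 0, 0, 0, 0, 0, 0, 0, 0, 0, 0, 0, 0, 0, 0, 0, 0, 0, 0, 0], claw=0.3)

```text
time: 15.92
tool_pos: [0.5767, -0.0785, 0.0606]
tool_rot: [3.14, 0.0, 1.512]
contact_force: [0.1, 0.0, 0.7]
opening: 0.0444
```

Emit:
jog_arm(deltas=[0, 0, 0, 0, 0, 0, 0, 0, 0.15, 0, 0, 0, 0, 0, 0.3, 0, 0, 0, 0, 0, 0.45, 0, 0, 0, 0, 0, 0.6, 0, 0, 0])

```text
time: 16.33
tool_pos: [0.5759, -0.0784, 0.1204]
tool_rot: [-3.141, -0.0, 1.512]
contact_force: [1.2, 0.5, -0.6]
opening: 0.0391
```

Run:
```python
from h import *
a=snap('top','t5.png');b=snap('scene','s5.png')
cv2.imwrite('pics/c5.png',np.hstack([cv2.resize(x[y:y+100,u:u+100],(399,399),interpolation=cv2.INTER_CUBIC) for x,y,u in((a,170,200),(b,130,225))])[:,:,::-1])
o=robot.observe();print(o['tool_pos'],o['opening'],o['contact_force'])
```

```text
[ 0.57756443 -0.07875998  0.12223977] 0.03909709938569241 [ 0.12905315 -0.20541345 -0.46352591]
```

View pics/c5.png

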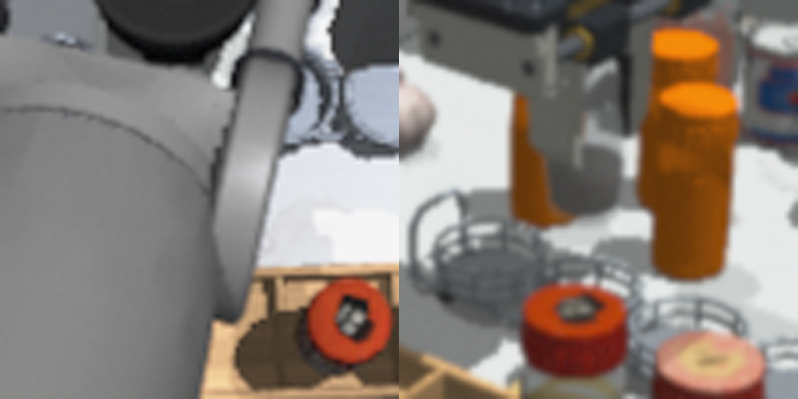

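Run:
```python
from h import *
for z in(.03,.04,.05,.06,.072):print(z,[np.round((p-o)*3.99,0).tolist() for p,o in((np.array(proj('scene',(.5765-.0175,-.0785-.0135,z))),np.array((225-100,130))),)])
print(ray('scene',225+186/3.99,130+212/3.99,.072))
```

```text
0.03 [[586.0, 311.0]]
0.04 [[587.0, 294.0]]
0.05 [[587.0, 277.0]]
0.06 [[588.0, 260.0]]
0.072 [[589.0, 239.0]]
[ 0.58274408 -0.07466634  0.072     ]
```

Run:
```python
from h import *
a=cv2.imread('pics/s5.png')[135:200,245:310]
b=cv2.imread('pics/s0.png')[160:225,240:305]
f=lambda x:cv2.resize(cv2.convertScaleAbs(x,alpha=1.0),(399,399),interpolation=cv2.INTER_NEAREST)
cv2.imwrite('pics/c6.png',np.hstack([f(a),f(b)]))
X=lambda z,dx=0,dy=0:np.round((np.array(proj('scene',(.577+dx,-.0785+dy,z)))-(245,135))*6.14)
print('tipF',X(.110,-.022),'tipB',X(.110,.022),'bot',X(.072),X(.072,-.0175,-.0135),'top',X(.162))
```

```text
tipF [131. 228.] tipB [203. 180.] bot [164. 305.] [170. 337.] top [173.  56.]
```

View pics/c6.png

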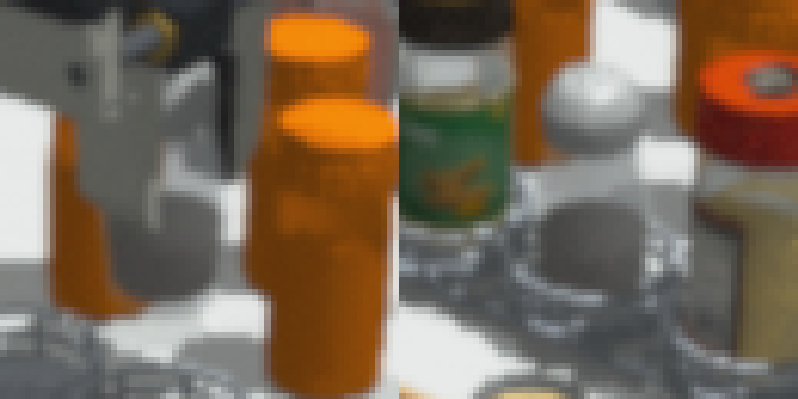

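Emit:
jog_arm(deltas=[-0.12, -0.02, 0, 0, 0, 0, -0.3, -0.04, 0, 0, 0, 0.01, -0.5, -0.07, 0, 0, 0, 0.02, -0.72, -0.1, 0, 0, 0, 0.03, -0.95, -0.13, 0, 0, 0, 0.03])

```text
time: 16.85
tool_pos: [0.4798, -0.0913, 0.1187]
tool_rot: [-3.14, -0.0, 1.56]
contact_force: [-0.0, -1.3, -1.1]
opening: 0.0393
```

Emit:
jog_arm(deltas=[-0.16, -0.02, 0, 0, 0, 0, -0.32, -0.04, 0, 0, 0, 0, -0.46, -0.06, 0, 0, 0, 0, -0.46, -0.06, -0.05, 0, 0, 0, -0.46, -0.06, -0.1, 0, 0, 0])

```text
time: 17.27
tool_pos: [0.4351, -0.0975, 0.1092]
tool_rot: [3.141, 0.0, 1.558]
contact_force: [0.3, -0.5, -1.0]
opening: 0.0391
```

Run:
```python
from h import *
a=snap('top','t7.png');b=snap('scene','s7.png')
cv2.imwrite('pics/c7.png',np.hstack([cv2.resize(x[y:y+110,u:u+110],(399,399),interpolation=cv2.INTER_CUBIC) for x,y,u in((a,180,200),(b,150,200))])[:,:,::-1])
o=robot.observe();print(o['tool_pos'],o['tool_rot'],o['opening'],o['contact_force'])
X=lambda z,dx=0,dy=0:np.round((np.array(proj('scene',(.435+dx,-.0975+dy,z)))-(200,150))*3.627)+(399,0)
print(X(.062),X(.062,-.0175,-.0135),X(.1),X(.152))
```

```text
[ 0.43531174 -0.09726512  0.1086371 ] [-3.14056316e+00 -5.50666535e-04  1.55874554e+00] 0.03900571035458326 [ 0.12192703 -0.0246111  -0.6231844 ]
[537. 264.] [537. 289.] [536. 198.] [535. 103.]
```

View pics/c7.png

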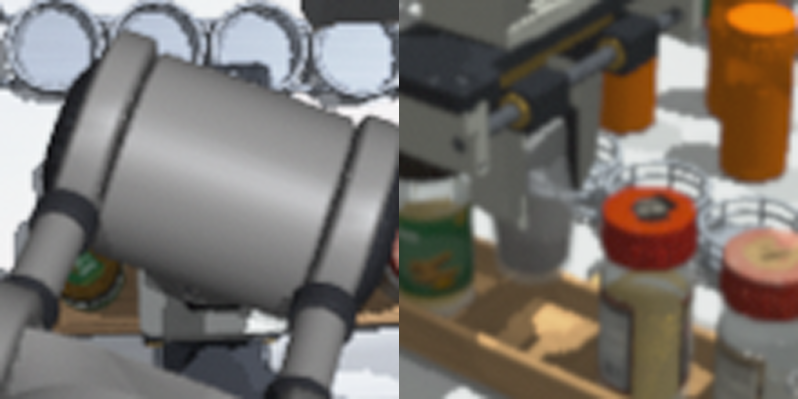

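Emit:
jog_arm(deltas=[0, 0, -0.14, 0, 0, 0, 0, 0, -0.26, 0, 0, 0, 0, 0, -0.36, 0, 0, 0, 0, 0, -0.43, 0, 0, 0, 0, 0, -0.48, 0, 0, 0])

```text
time: 17.78
tool_pos: [0.4355, -0.0972, 0.0607]
tool_rot: [-3.141, -0.0, 1.559]
contact_force: [-1.2, -0.4, -0.5]
opening: 0.0391
```

Emit:
jog_arm(deltas=[0, 0, -0.01, 0, 0, 0, 0, 0, -0.02, 0, 0, 0])

```text
time: 17.95
tool_pos: [0.4356, -0.0972, 0.0602]
tool_rot: [3.141, -0.0, 1.559]
contact_force: [-3.8, 3.3, 18.1]
opening: 0.0389
```

Emit:
jog_arm(deltas=[0, 0, 0.01, 0, 0, 0, 0, 0, 0.01, 0, 0, 0, 0, 0, 0.01, 0, 0, 0, 0, 0, 0.01, 0, 0, 0], claw=0.8)

```text
time: 18.28
tool_pos: [0.4354, -0.0975, 0.0608]
tool_rot: [3.141, 0.0, 1.559]
contact_force: [-0.6, 0.6, 0.3]
opening: 0.0611
```

Emit:
jog_arm(deltas=[0, 0, 0.07, 0, 0, 0, 0, 0, 0.2, 0, 0, 0, 0, 0, 0.4, 0, 0, 0, 0, 0, 0.65, 0, 0, 0, 0, 0, 0.9, 0, 0, 0])

```text
time: 18.7
tool_pos: [0.4348, -0.0973, 0.1519]
tool_rot: [-3.141, -0.0, 1.559]
contact_force: [0.6, -0.1, -0.1]
opening: 0.0731
```

Emit:
jog_arm(deltas=[0, 0, 0.3, 0, 0, 0, 0.2, 0, 0.4, 0, 0, 0, 0.5, 0.2, 0.4, 0, 0, 0, 0.7, 0.5, 0.4, 0, 0, 0, 0.9, 0.8, 0.4, 0, 0, 0])

```text
time: 19.12
tool_pos: [0.5263, -0.0169, 0.1917]
tool_rot: [3.14, 0.0, 1.557]
contact_force: [0.4, 0.6, -0.1]
opening: 0.0734
```

Emit:
jog_arm(deltas=[0.1, 0.2, 0, 0, 0, 0, 0.3, 0.5, 0, 0, 0, 0, 0.3, 0.8, 0, 0, 0, 0, 0.3, 1.0, 0, 0, 0, 0, 0.3, 1.0, 0, 0, 0, 0])

```text
time: 19.53
tool_pos: [0.5548, 0.0863, 0.1909]
tool_rot: [-3.141, -0.001, 1.563]
contact_force: [1.0, -0.5, -0.3]
opening: 0.0735
```

Run:
```python
from h import *
a=snap('top','t8.png');b=snap('scene','s8.png')
cv2.imwrite('pics/c8.png',np.hstack([cv2.resize(x[y:y+150,u:u+150],(399,399),interpolation=cv2.INTER_CUBIC) for x,y,u in((a,150,190),(b,150,185))])[:,:,::-1])
o=robot.observe();print(o['tool_pos'],o['contact_force'])
for x,y,h in((.436,-.0305,.117),(.435,-.0975,.102),(.434,-.1645,.118),(.433,-.2315,.118)):
    u,v=proj('scene',(x,y,h));w=proj('top',(x,y,h));print(np.round([(w[0]-190)*2.66,(w[1]-150)*2.66,(u-185)*2.66+399,(v-150)*2.66]))
```

```text
[0.5549838  0.08305516 0.19098587] [-0.28313032  0.0291701  -0.38159799]
[ 90. 270. 461.  94.]
[175. 269. 539. 143.]
[261. 264. 625. 154.]
[347. 261. 718. 189.]
```

View pics/c8.png

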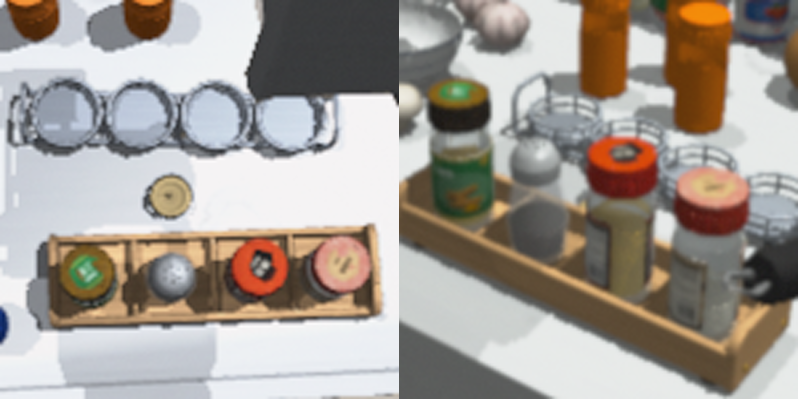

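```bash
python3 -c "
from cell import robot
o=robot.observe();print(o['time'],abs(o['qvel']).max(),o['contact_force']);print(robot.hand_in())"
```

```text
19.6333 0.03389240747971946 [-0.28313032  0.0291701  -0.38159799]
the job is handed in; nothing more can be done
None
```

All four seasonings are in the new rack, one to a pocket. From left to right they stand in their old order: dark cap, shaker, red cap (dark label), red cap (pale top). The job was handed in at about 19.6 s, and it reports no verdict.

**Final check:** pictures from both cameras show all four upright and released, with the gripper clear. In the top view each cap is within about 5 pixels of the enlarged picture, roughly 4 mm, of where a jar centred in its pocket should appear.

**What disagreed:**
- **Shaker grip:** the gripper opening closed from 44 to 39 mm during the lift. I looked twice before placing it: it was held nearly upright and had not slid down. It touched the pocket floor at the height expected.
- **Touchdown force:** two placings, the pale-topped jar and the shaker, gave a brief reading of 18–19 N on touching down. Neither limit (40 N pressing, 120 N wrist) was reached in any reading I saw.
- **Red-capped jars:** I did not work out which of the two has the black label and which the brown. It did not matter, because each went straight across to its matching place.

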